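# Kit the vacuum nipples by height

### The job

Line up the four capped vacuum nipples on the kitting rail, standing upright, one centred on each round mark, in order of height: the tallest next to the yellow and black striped end block, and shorter from there to the other end. Do not tip any over, and set each one down rather than dropping it.

Things in the scene. Friction and masses are not known exactly. Their poses are not given: they have to be found in the camera images.
- nipple_red: Loose flanged vacuum nipple (bare metal tube with a flange at the foot and a bright red dust cap on top), standing upright, 45 mm tall in all. Foot flange 44 mm diameter, 6 mm thick; tube 30 mm diameter; bright red cap 44 mm diameter, the top 14 mm: grip it by the cap. Weighs 0.1 to 0.35 kg. Origin: centre of the underside; z runs up its axis.
- nipple_blue: Loose flanged vacuum nipple (bare metal tube with a flange at the foot and a blue dust cap on top), standing upright, 65 mm tall in all. Foot flange 44 mm diameter, 6 mm thick; tube 30 mm diameter; blue cap 44 mm diameter, the top 14 mm: grip it by the cap. Weighs 0.1 to 0.35 kg. Origin: centre of the underside; z runs up its axis.
- nipple_green: Loose flanged vacuum nipple (bare metal tube with a flange at the foot and a green dust cap on top), standing upright, 85 mm tall in all. Foot flange 44 mm diameter, 6 mm thick; tube 30 mm diameter; green cap 44 mm diameter, the top 14 mm: grip it by the cap. Weighs 0.1 to 0.35 kg. Origin: centre of the underside; z runs up its axis.
- nipple_white: Loose flanged vacuum nipple (bare metal tube with a flange at the foot and a white dust cap on top), standing upright, 105 mm tall in all. Foot flange 44 mm diameter, 6 mm thick; tube 30 mm diameter; white cap 44 mm diameter, the top 14 mm: grip it by the cap. Weighs 0.1 to 0.35 kg. Origin: centre of the underside; z runs up its axis.
- mark_a: Fixed round mark, the leftmost (largest y) of four on the kitting rail (flat bar 400 x 80 x 15 mm): black disc 70 mm diameter, 3 mm thick, with a white ring (60 mm outside diameter). Origin: centre of its underside, on top of the rail; its upper face is 3 mm above that, 18 mm above the bench. x points across the rail, y along the row. Marks are 85 mm apart.
- mark_b: Fixed round mark, the second from the left of four on the kitting rail (flat bar 400 x 80 x 15 mm): black disc 70 mm diameter, 3 mm thick, with a white ring (60 mm outside diameter). Origin: centre of its underside, on top of the rail; its upper face is 3 mm above that, 18 mm above the bench. x points across the rail, y along the row. Marks are 85 mm apart.
- mark_c: Fixed round mark, the third from the left of four on the kitting rail (flat bar 400 x 80 x 15 mm): black disc 70 mm diameter, 3 mm thick, with a white ring (60 mm outside diameter). Origin: centre of its underside, on top of the rail; its upper face is 3 mm above that, 18 mm above the bench. x points across the rail, y along the row. Marks are 85 mm apart.
- mark_d: Fixed round mark, the rightmost (smallest y) of four on the kitting rail (flat bar 400 x 80 x 15 mm): black disc 70 mm diameter, 3 mm thick, with a white ring (60 mm outside diameter). Origin: centre of its underside, on top of the rail; its upper face is 3 mm above that, 18 mm above the bench. x points across the rail, y along the row. Marks are 85 mm apart.
- end_tall: Fixed yellow and black striped block, 30 mm along the rail, 70 mm across, 20 mm high, on one end of the rail, 47.5 mm beyond the end mark (centres). The tallest belongs next to it. It may be at either end; a plain grey block is at the other. Origin: centre of its underside, on top of the rail.

How it is judged:
By the outcome, as a careful person would: the job done as asked, in the order asked, and still so for the second after the job is handed in, with the robot touching nothing.
It also fails if it takes over 109 s, if anything falls off the work surface, if the arm or the gripper's body presses on something with over 40 N, if the wrist force passes 120 N, or if a joint passes its speed limit or range.

### The arm

A 7-joint arm with a two-finger parallel gripper is mounted at the origin on the work surface. World frame = base frame: x ahead of the robot, y to its left, z up, the work surface at z = 0. Lengths are in mm, angles in rad, forces in N, time in s.
With the tool pointing down it reaches from about 350 to 900 mm from the base axis. Payload 8.1 kg.
Tool frame: the origin (TCP) lies midway between the tips of the shut fingers; the grasp point (between the pads) lies 19 mm behind it; z points along the fingers, y is the line along which they close (so a half turn about z gives the same grasp; the last joint's range is limited). The gripper opens to 85 mm and grips with 20 to 120 N. Pads are 22 mm wide; open, the fingers measure 114 mm over their backs; the gripper's body (76 mm by 85 mm) begins 54 mm behind the grasp point. The pads swing forward as they close: fully open they stand 13 mm farther back than shut.
Start: joints at [1.019, 0.434, 0.025, 1.573, -0.012, 1.134, -0.075], TCP at [271.157, -563.13, 231.323] pointing down, gripper open.
Joint ranges: [-2.62, 2.62], [-0.44, 2.09], [-1.27, 1.32], [0.08, 2.57], [-1.32, 4.46], [0.12, 2], [-2.74, 2.74]. Speed limits (rad/s): [2.22, 2.22, 3.01, 3.01, 3.14, 3.14, 3.14].

### API

Orientations are given as a 3x3 rotation matrix whose columns are the frame's x, y, z axes.
In Python, from workcell import robot gives the robot as it stands. The module is installed in compiled form; this text tells all that it offers.
- The arm moves only by the tool servo_tool, never from a script. Its argument "increments" is one flat list of numbers, 4 for each row, row after row: the shift along the tool's x, y, z in m, then the turn about the tool's z in rad. In form: [x, y, z, roll, x, y, z, roll, ...]. A call has 1 to 12 rows; each row is the pose to reach, as a shift and turn from the pose commanded when the call began, along the tool's axes at that moment; what a row does not reach only later rows make up. A row lasts 1/8 s, in which the tool goes at most 62.5 mm and 10.7 degrees, less where a joint would pass 70% of its speed; a pose out of reach is approached as far as the arm can. A call with a gripper value outside its range is refused whole. "jaw" is the finger opening in m, from 0 to 0.0854, set as the call begins (left out, the last holds). The fingers move at their own pace and stop on an object; "squeeze" is the grip in N (left out, the last holds). Time passes only in rows, so rows that repeat a pose let the fingers close. It gives the time, the measured TCP pose, the force, the opening and the grip force at its end, in the units of the state.
- robot.observe(): the state, without advancing time (a new reading comes with each control period).
- robot.camera(name): name is "scene" or "top" or "wrist"; returns (picture, depth): 480x640x3 uint8, red, green, blue; 480x640 float32, mm along the optical axis (not along the pixel's ray), 0 where there is no reading.
- robot.calibration(name): a dict with "K" (3x3 intrinsics, pixels), "origin" and "orientation" of the camera in the world. Camera axes: x right, y up, looking along -z (the intrinsics and any distortion apply to the point x, -y, -z); pixel columns grow to the right and rows downward; lengths in mm; the calibration is good to about 2 mm. A picture is of the moment at which its call begins: read the wrist's pose just before it. calibration takes no time and is no camera call; for the wrist camera it gives the pose at the moment of the call.
- robot.sign_off(): hands the job in; it is judged then, once.
Trained networks look in the newest picture that a camera, given by its name, has taken for a name from the list of things; names that differ only in an ending like _2 or _b are one class to them, and where a whole thing is asked for, a point or a joint stands for the part that bears it (a point fixed in the world has none). Each returns a list of dicts, best first, with "conf" (0 to 1); they miss things now and then, are a little off and sometimes report something else, mostly with a low value. They report only what shows in the picture. A call takes as long as a camera call.
- robot.silhouettes(camera, target): "mask" (480x640 bool, what is visible of it) and "box" ([centre column, centre row, width, height] in pixels, round what is visible of it).
The state is a dict: "time": time; "joint_positions": joint angles; "dq": joint speeds; "effort": joint torques, N m; "ee_pos": TCP position; "eef_rot": TCP orientation; "force": force on the tool from outside, world axes, zero at the start; "ft_torque": the same for the moment, N m; "grip_width": finger opening in mm; "grasp_force": force on a finger pad.
Only numpy, scipy, OpenCV 4.12 (cv2) and the standard library are available. Lean on these libraries where they do the work, as an engineer would, in place of code of your own. Each camera call takes 0.05 s, during which the arm holds its last target. There are 200 camera calls.

## Working session

There is one attempt and no reset: what is moved stays moved. The work goes in short steps, Python scripts to look and compute and a tool call to move; the robot and the scene stay as the last step left them, time stands still between calls to the robot, and variables do not carry over. Pictures are saved under pics/ and viewed, at most 14 in all, crops included, and the job is handed in when it is done.

Besides the shell and the picture viewer there is one more tool, called after "Call:" as name(argument=value, ...) on one line, values as JSON. servo_tool: Moves the arm, as the interface text tells. Its arguments: {"type":"object","properties":{"increments":{"type":"array"},"jaw":{"type":"number"},"squeeze":{"type":"number"}},"required":["increments"]}

```bash
mkdir -p pics; cat > h.py <<'E'
import numpy as np, cv2
from workcell import robot
def world(cal,depth,mask):
    v,u=np.nonzero(mask&(depth>0)); d=depth[v,u]; K=np.array(cal["K"])
    P=np.stack([(u-K[0,2])/K[0,0]*d,-(v-K[1,2])/K[1,1]*d,-d],1)
    return P@np.array(cal["orientation"]).T+np.array(cal["origin"]).reshape(3)
E
python3 - <<'E'
from h import *
s=robot.observe(); print(s['time'],s['ee_pos'],np.round(s['eef_rot'],3))
ims=[]
for c in ("scene","top"):
    im,d=robot.camera(c); cal=robot.calibration(c); print(c,{k:np.round(v,2).tolist() for k,v in cal.items()})
    ims.append(im)
    cv2.imwrite(f"pics/{c}0.png",im[:,:,::-1])
    for n in ["nipple_red","nipple_blue","nipple_green","nipple_white","mark_a","end_tall"]:
        for r in robot.silhouettes(c,n)[:5]:
            P=world(cal,d,r["mask"])
            if len(P)==0: continue
            zt=np.percentile(P[:,2],97); T=P[P[:,2]>zt-6]
            mid=(np.percentile(T,1,axis=0)+np.percentile(T,99,axis=0))/2
            print(c,n,round(r["conf"],2),np.round(r["box"]),"ztop",round(zt,1),"mid",np.round(mid,1),np.round(T.mean(0),1),len(T))
E
```

```text
0.0 [ 270.93327797 -562.66818381  230.54445623] [[ 0.901  0.434 -0.001]
 [ 0.434 -0.901  0.001]
 [-0.    -0.002 -1.   ]]
scene {'K': [[539.17, 0.0, 318.66], [0.0, 539.17, 246.64], [0.0, 0.0, 1.0]], 'origin': [938.95, 462.56, 784.92], 'orientation': [[-0.77, -0.51, 0.39], [0.64, -0.59, 0.49], [-0.02, 0.63, 0.78]]}
scene nipple_red 0.98 [339. 201.  23.  28.] ztop 48.4 mid [459.7 -82.2  46.1] [460.5 -81.5  46. ] 272
scene nipple_blue 0.72 [473. 310.  34.  48.] ztop 67.9 mid [463.2 252.2  65.5] [463.9 252.6  65.9] 531
scene nipple_green 0.8 [304. 144.  26.  43.] ztop 87.8 mid [ 421.2 -230.3   85.5] [ 421.6 -229.3   85.9] 259
scene nipple_green 0.19 [291. 252.  40.  32.] ztop 21.3 mid [604.3 -48.8  18.9] [605.1 -47.8  18.7] 956
scene nipple_white 0.62 [409. 225.  26.  54.] ztop 107.7 mid [429.6  72.8 105.4] [430.1  73.5 105.9] 414
scene mark_a 0.85 [273. 219.  40.  26.] ztop 21.4 mid [ 580.4 -129.1   18.9] [ 580.9 -128.7   18.8] 808
scene mark_a 0.65 [327. 326.  42.  37.] ztop 21.7 mid [654.8 111.1  24.8] [654.7 111.4  19. ] 1141
scene mark_a 0.63 [306. 287.  43.  34.] ztop 21.4 mid [629.
[... 749 characters left out ...]
ple_green 0.8 [481. 330.  50.  32.] ztop 87.6 mid [ 419.8 -231.7   85.2] [ 419.6 -231.5   85.6] 754
top nipple_white 0.76 [276. 334.  35.  36.] ztop 107.6 mid [427.2  70.9 105.5] [427.2  70.9 105.5] 799
top mark_a 0.94 [351. 218.  40.  36.] ztop 20.8 mid [603.4 -49.7  18.4] [603.5 -49.8  18.3] 1437
top mark_a 0.87 [300. 204.  43.  45.] ztop 20.9 mid [628.7  31.6  18.3] [628.2  31.6  18.3] 1436
top mark_a 0.81 [250. 190.  43.  44.] ztop 20.8 mid [653.6 112.1  18.4] [652.7 112.3  18.3] 1363
top mark_a 0.58 [406. 229.  38.  43.] ztop 20.8 mid [ 579.  -130.4   18.4] [ 578.8 -130.3   18.3] 1385
top end_tall 0.65 [435. 238.  27.  46.] ztop 38.0 mid [ 564.8 -175.6   35.7] [ 564.2 -175.6   35.8] 869
```

View pics/top0.png

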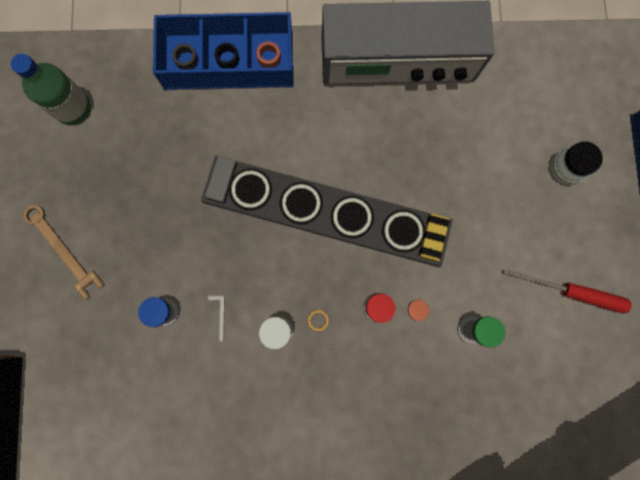

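View pics/scene0.png

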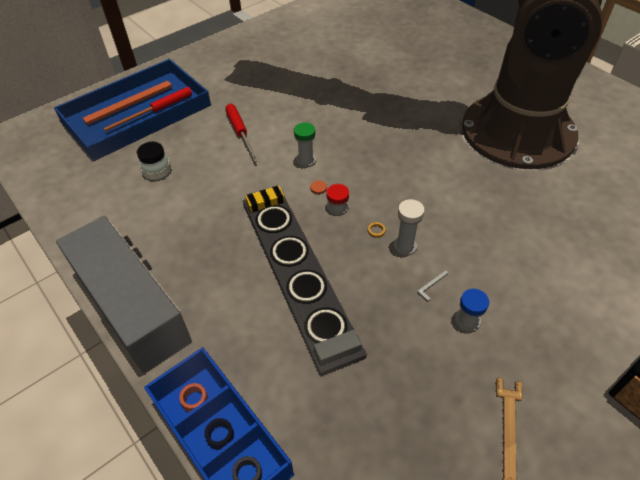

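The top view shows the rail running from (215,175) to (440,250), with the striped block at the right end (435,238), next to mark_d. The four caps match the network's reports: blue (155,312), white (275,333), red (381,307) and green (489,332). So white goes to d, green to c, blue to b and red to a. I'll start with green, with the fingers closing across the rail.

Call:
servo_tool(increments=[0.011,-0.009,0.001,-0.033,0.039,-0.033,0.004,-0.115,0.078,-0.066,0.008,-0.231,0.117,-0.098,0.013,-0.346,0.162,-0.136,0.017,-0.479,0.201,-0.169,0.022,-0.594,0.24,-0.202,0.026,-0.71,0.267,-0.225,0.029,-0.792,0.2785,-0.2345,0.03,-0.825,0.2785,-0.2345,0.03,-0.825,0.2785,-0.2345,0.03,-0.825], jaw=0.0854, squeeze=40)

```text
time: 2.08
ee_pos: [419.7, -232.5, 201.3]
eef_rot: [[0.295, 0.955, -0.0], [0.955, -0.295, -0.001], [-0.001, -0.0, -1.0]]
force: [0.6, -0.9, -0.0]
grip_width: 85.6
grasp_force: 0.0
```

```bash
cat >> h.py <<'E'
G=dict(green=(420.5,-231),red=(458.4,-83.5),blue=(462.1,251.1),white=(428.4,71.9),a=(654,112),b=(629,32.3),c=(604.2,-49.1),d=(579.6,-129.7))
def go(x,y,z,s=None):
    s=s or robot.observe(); p=np.array(s["ee_pos"]); R=np.array(s["eef_rot"])
    return np.round(R.T@(np.array([x,y,z])-p)/1000,4)
def look(n):
    out=None
    cal=robot.calibration("wrist"); im,d=robot.camera("wrist")
    for r in robot.silhouettes("wrist",n)[:4]:
        P=world(cal,d,r["mask"])
        if len(P)<20: continue
        zt=np.percentile(P[:,2],90); T=P[abs(P[:,2]-zt)<5]
        print(n,round(r["conf"],2),np.round((np.percentile(T,1,axis=0)+np.percentile(T,99,axis=0))/2,1),np.round(T.mean(0),1),len(T))
    return im
E
python3 - <<'E'
from h import *
s=robot.observe(); print(s['time'],np.round(s['ee_pos'],1),np.round(s['eef_rot'],4),np.round(s['joint_positions'],2))
im=look("nipple_green"); cv2.imwrite("pics/w1.png",im[:,:,::-1]); look("mark_a")
print(go(*G["green"],56))
E
```

```text
2.075 [ 419.7 -232.5  201.3] [[ 2.953e-01  9.554e-01 -2.000e-04]
 [ 9.554e-01 -2.953e-01 -7.000e-04]
 [-7.000e-04 -0.000e+00 -1.000e+00]] [ 0.64  0.25 -0.3   1.94  0.09  0.96  0.  ]
nipple_green 0.79 [ 421.1 -232.4   84.9] [ 421.3 -231.9   85.2] 2320
mark_a 0.67 [ 580.3 -130.6   17.7] [ 580.6 -130.    17.9] 6107
[0.0012 0.0002 0.1453]
```

View pics/w1.png

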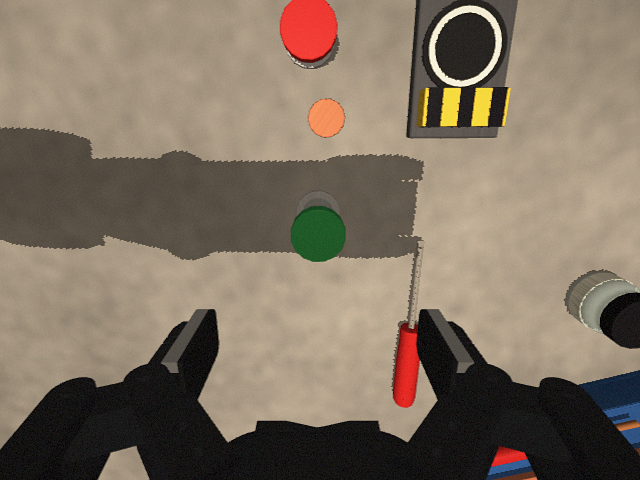

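The wrist view shows green centred between the fingers at (318,234). The screwdriver lies low on the bench, so it won't be in the way.

Call:
servo_tool(increments=[0.0,0.0,0.01,0,0.0,0.001,0.04,0,0.0,0.001,0.08,0,0.0,0.001,0.115,0,0.0,0.001,0.135,0,0.0,0.001,0.145,0,0.0,0.001,0.145,0,0.0,0.001,0.145,0])

```text
time: 3.28
ee_pos: [421.8, -231.5, 57.0]
eef_rot: [[0.293, 0.956, 0.001], [0.956, -0.293, -0.001], [-0.0, 0.001, -1.0]]
force: [-0.2, -0.4, -0.4]
grip_width: 85.1
grasp_force: 0.0
```

Call:
servo_tool(increments=[0,0,0,0,0,0,0,0,0,0,0,0,0,0,0,0,0,0,0,0,0,0,0,0,0,0,0,0,0,0,0,0], jaw=0.03)

```text
time: 4.28
ee_pos: [421.5, -231.5, 56.9]
eef_rot: [[0.293, 0.956, 0.001], [0.956, -0.293, -0.001], [-0.0, 0.001, -1.0]]
force: [-1.7, 0.7, 6.5]
grip_width: 43.1
grasp_force: 39.6
```

Call:
servo_tool(increments=[0,0,-0.005,0,0,0,-0.025,0,0,0,-0.06,0,0,0,-0.1,0,0,0,-0.13,0,0,0,-0.145,0,0,0,-0.15,0,0,0,-0.15,0])

```text
time: 5.28
ee_pos: [420.9, -231.1, 205.5]
eef_rot: [[0.293, 0.956, -0.001], [0.956, -0.293, 0.001], [0.0, -0.001, -1.0]]
force: [0.6, -0.3, -3.2]
grip_width: 42.5
grasp_force: 41.4
```

```bash
python3 - <<'E'
from h import *
s=robot.observe(); print(s['time'],np.round(s['ee_pos'],1),s['grip_width'],s['grasp_force'],s['force'])
im=look("nipple_green"); cv2.imwrite("pics/w2.png",im[:,:,::-1]); look("mark_a")
print(go(*G["c"],206),np.round(s['eef_rot'],4))
E
```

```text
5.275 [ 420.9 -231.1  205.5] 42.528567093311665 41.360875368118286 [ 0.57321978 -0.31589579 -3.18851556]
nipple_green 0.75 [ 421.4 -231.6  232.8] [ 421.7 -230.5  233.9] 8582
mark_a 0.82 [ 580.3 -130.6   17.8] [ 580.5 -130.    17.9] 5926
[ 0.2277  0.122  -0.0008] [[ 2.928e-01  9.562e-01 -1.100e-03]
 [ 9.562e-01 -2.928e-01  5.000e-04]
 [ 2.000e-04 -1.200e-03 -1.000e+00]]
```

View pics/w2.png

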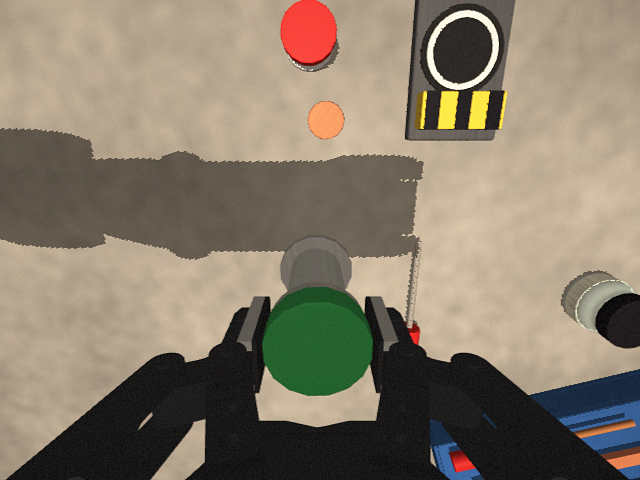

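The grasp is good: the nipple hangs straight, with its cap at (317,342). Now carrying it over mark_c.

Call:
servo_tool(increments=[0.009,0.005,0,0,0.035,0.019,0,0,0.075,0.04,0,0,0.12,0.064,0,0,0.165,0.088,0,0,0.2,0.107,0,0,0.22,0.118,0,0,0.228,0.122,0,0,0.228,0.122,0,0,0.228,0.122,0,0])

```text
time: 6.72
ee_pos: [603.9, -50.8, 206.3]
eef_rot: [[0.295, 0.956, -0.001], [0.956, -0.295, -0.001], [-0.001, -0.0, -1.0]]
force: [-1.2, -1.2, -2.8]
grip_width: 42.9
grasp_force: 41.3
```

```bash
python3 - <<'E'
from h import *
s=robot.observe(); print(s['time'],np.round(s['ee_pos'],1),s['grip_width'])
look("nipple_green"); look("mark_a"); look("nipple_white"); look("nipple_red"); look("nipple_blue")
print(go(604.6,-49.4,76))
E
```

```text
6.725 [603.9 -50.8 206.3] 42.8733895996513
nipple_green 0.65 [604.4 -51.3 233.5] [604.6 -50.1 234.6] 8675
mark_a 0.89 [630.4  31.   17.9] [630.6  31.8  17.9] 4858
mark_a 0.84 [605.7 -47.8  17.8] [606.8 -46.5  18. ] 3570
mark_a 0.59 [654.3 102.7  17.7] [652.2 102.5  17.8] 4198
mark_a 0.46 [ 612.5 -137.    17.5] [ 612.5 -137.1   17.7] 23
nipple_white 0.55 [431.1  70.2 104. ] [433.   69.3 104.9] 2992
nipple_red 0.79 [459.6 -84.9  44.2] [460.2 -84.5  45.2] 1477
nipple_red 0.42 [630.1  30.8  17.8] [630.3  31.6  17.9] 4946
[-0.0003 -0.      0.1303]
```

Call:
servo_tool(increments=[0,0,0.008,0,0,0,0.03,0,0,0,0.065,0,0,0,0.098,0,0,0,0.118,0,0,0,0.127,0,0,0,0.13,0,0,0,0.131,0,0,0,0.1315,0,0,0,0.1315,0])

```text
time: 8.48
ee_pos: [605.0, -49.1, 75.3]
eef_rot: [[0.293, 0.956, 0.001], [0.956, -0.293, -0.0], [0.0, 0.001, -1.0]]
force: [-0.2, 0.6, -3.4]
grip_width: 42.5
grasp_force: 41.3
```

Call:
servo_tool(increments=[0,0,0.0005,0,0,0,0.001,0,0,0,0.0015,0,0,0,0.0015,0])

```text
time: 8.98
ee_pos: [605.1, -48.8, 74.9]
eef_rot: [[0.293, 0.956, 0.001], [0.956, -0.293, -0.0], [0.0, 0.001, -1.0]]
force: [-4.5, -0.3, 12.4]
grip_width: 42.9
grasp_force: 42.5
```

Call:
servo_tool(increments=[0,0,0,0,0,0,0,0,0,0,0,0,0,0,0,0,0,0,0,0,0,0,0,0], jaw=0.0854)

```text
time: 9.72
ee_pos: [604.7, -49.0, 73.3]
eef_rot: [[0.293, 0.956, -0.0], [0.956, -0.293, -0.0], [-0.0, -0.0, -1.0]]
force: [0.7, 0.9, 0.4]
grip_width: 85.3
grasp_force: 0.0
```

Call:
servo_tool(increments=[0,0,-0.005,0,0,0,-0.025,0,0,0,-0.06,0,0,0,-0.1,0,0,0,-0.13,0,0,0,-0.145,0,0,0,-0.15,0,0,0,-0.15,0])

```text
time: 10.72
ee_pos: [604.3, -49.1, 222.5]
eef_rot: [[0.293, 0.956, -0.001], [0.956, -0.293, -0.0], [-0.0, -0.001, -1.0]]
force: [-0.0, 0.6, 0.4]
grip_width: 85.3
grasp_force: 0.0
```

```bash
python3 - <<'E'
from h import *
s=robot.observe(); print(s['time'],np.round(s['ee_pos'],1),s['grip_width'])
for n in ("nipple_green","mark_a","nipple_white"): look(n)
print(go(429.3,71.4,224))
E
```

```text
10.725 [604.3 -49.1 222.5] 85.33963478868147
nipple_green 0.73 [604.8 -50.  102.6] [604.8 -49.5 103.2] 2259
mark_a 0.78 [ 580.7 -131.7   18.1] [ 580.7 -131.    18.2] 2729
mark_a 0.72 [605.4 -44.9  17.9] [610.1 -37.6  17.8] 1499
mark_a 0.7 [654.9 105.6  17.8] [653.1 105.6  17.9] 4363
mark_a 0.6 [630.2  31.   17.8] [630.5  31.7  17.9] 4545
nipple_white 0.7 [429.5  70.5 103.9] [430.4  70.8 104.9] 3057
[ 0.0639 -0.2027 -0.0012]
```

Call:
servo_tool(increments=[0.003,-0.008,0,0,0.011,-0.035,0,0,0.023,-0.075,0,0,0.037,-0.12,0,0,0.049,-0.158,0,0,0.058,-0.185,0,0,0.062,-0.199,0,0,0.0633,-0.203,0,0,0.0633,-0.203,0,0,0.0633,-0.203,0,0])

```text
time: 12.28
ee_pos: [429.9, 70.4, 223.2]
eef_rot: [[0.294, 0.956, 0.0], [0.956, -0.294, 0.0], [0.0, 0.0, -1.0]]
force: [0.9, -0.5, 0.3]
grip_width: 85.5
grasp_force: 0.0
```

```bash
python3 - <<'E'
from h import *
s=robot.observe(); print(s['time'],np.round(s['ee_pos'],1),s['grip_width'])
for n in ("nipple_white","nipple_blue"): look(n)
print(go(429.3,71,76))
E
```

```text
12.275 [429.9  70.4 223.2] 85.49050489682355
nipple_white 0.78 [428.8  71.6 104.8] [428.9  71.8 105.2] 2286
nipple_blue 0.9 [459.1 236.   63.8] [458.2 234.9  64.7] 680
[ 0.0003 -0.0002  0.1472]
```

Call:
servo_tool(increments=[0.0,0.0,0.01,0,0.001,0,0.04,0,0.001,0,0.08,0,0.001,0,0.115,0,0.001,0,0.137,0,0.001,0,0.147,0,0.001,0,0.147,0,0.001,0,0.147,0])

```text
time: 13.48
ee_pos: [430.0, 72.1, 76.9]
eef_rot: [[0.293, 0.956, 0.001], [0.956, -0.293, 0.0], [0.001, 0.001, -1.0]]
force: [0.3, 0.2, -0.4]
grip_width: 85.3
grasp_force: 0.0
```

Call:
servo_tool(increments=[0,0,0,0,0,0,0,0,0,0,0,0,0,0,0,0,0,0,0,0,0,0,0,0,0,0,0,0,0,0,0,0], jaw=0.03)

```text
time: 14.48
ee_pos: [429.7, 72.1, 76.9]
eef_rot: [[0.293, 0.956, 0.001], [0.956, -0.293, 0.0], [0.0, 0.001, -1.0]]
force: [-1.4, 1.3, 8.2]
grip_width: 42.6
grasp_force: 39.6
```

Call:
servo_tool(increments=[0,0,-0.005,0,0,0,-0.025,0,0,0,-0.06,0,0,0,-0.1,0,0,0,-0.13,0,0,0,-0.155,0,0,0,-0.165,0,0,0,-0.17,0,0,0,-0.17,0])

```text
time: 15.6
ee_pos: [429.1, 71.8, 245.7]
eef_rot: [[0.293, 0.956, -0.001], [0.956, -0.293, -0.0], [-0.0, -0.001, -1.0]]
force: [-0.3, 0.3, -3.0]
grip_width: 42.7
grasp_force: 41.5
```

```bash
python3 - <<'E'
from h import *
s=robot.observe(); print(s['time'],np.round(s['ee_pos'],1),s['grip_width'])
look("nipple_white")
print(go(580.4,-130.2,245),go(580.4,-130.2,94))
E
```

```text
15.6 [429.1  71.8 245.7] 42.749412436698
nipple_white 0.73 [429.6  71.4 273.1] [429.9  72.6 274.1] 8703
[-1.488e-01  2.039e-01  2.000e-04] [-0.1486  0.2042  0.1512]
```

Call:
servo_tool(increments=[-0.006,0.008,0,0,-0.023,0.031,0,0,-0.049,0.067,0,0,-0.079,0.108,0,0,-0.109,0.149,0,0,-0.131,0.179,0,0,-0.144,0.197,0,0,-0.149,0.2035,0,0,-0.149,0.2035,0,0,-0.149,0.2035,0,0])

```text
time: 16.95
ee_pos: [580.0, -129.0, 246.3]
eef_rot: [[0.291, 0.957, -0.0], [0.957, -0.291, 0.0], [0.0, -0.0, -1.0]]
force: [-0.3, 0.7, -3.1]
grip_width: 42.3
grasp_force: 41.4
```

```bash
python3 - <<'E'
from h import *
s=robot.observe(); print(s['time'],np.round(s['ee_pos'],1),s['grip_width'])
for n in ("nipple_white","mark_a","nipple_green"): look(n)
print(go(580.4,-130.2,95))
E
```

```text
16.95 [ 580.  -129.   246.3] 42.34372988803266
nipple_white 0.59 [ 580.5 -129.4  273.6] [ 580.8 -128.2  274.6] 8698
mark_a 0.97 [605.3 -50.3  17.5] [606.4 -49.3  17.5] 1288
mark_a 0.76 [630.7  27.7  17.9] [629.6  28.2  17.9] 4315
mark_a 0.71 [ 580.4 -129.    17.9] [ 581.7 -127.6   18. ] 2854
nipple_green 0.77 [604.5 -50.4 103. ] [604.5 -50.2 103.2] 2527
[-0.0003  0.0002  0.1515]
```

Call:
servo_tool(increments=[0,0,0.008,0,-0.0005,0,0.03,0,-0.0005,0,0.07,0,-0.0005,0,0.108,0,-0.0005,0,0.133,0,-0.0005,0,0.144,0,-0.0005,0,0.1495,0,-0.0005,0,0.151,0,-0.0005,0,0.1515,0,-0.0005,0,0.152,0,-0.0005,0,0.1525,0,-0.0005,0,0.1525,0])

```text
time: 18.75
ee_pos: [580.8, -130.6, 95.0]
eef_rot: [[0.293, 0.956, 0.001], [0.956, -0.293, -0.0], [0.0, 0.002, -1.0]]
force: [-1.1, 0.5, 5.4]
grip_width: 42.3
grasp_force: 42.1
```

Contact at 5 N. Releasing.

Call:
servo_tool(increments=[0,0,0,0,0,0,0,0,0,0,0,0,0,0,0,0,0,0,0,0,0,0,0,0], jaw=0.0854)

```text
time: 19.5
ee_pos: [580.3, -130.7, 93.8]
eef_rot: [[0.293, 0.956, 0.0], [0.956, -0.293, -0.0], [-0.0, 0.0, -1.0]]
force: [0.0, -0.2, 0.2]
grip_width: 85.4
grasp_force: 0.0
```

Call:
servo_tool(increments=[0,0,-0.005,0,0,0,-0.025,0,0,0,-0.06,0,0,0,-0.1,0,0,0,-0.13,0,0,0,-0.145,0,0,0,-0.15,0,0,0,-0.15,0])

```text
time: 20.5
ee_pos: [579.9, -130.6, 243.0]
eef_rot: [[0.293, 0.956, -0.001], [0.956, -0.293, 0.0], [-0.0, -0.001, -1.0]]
force: [0.2, -0.5, 0.5]
grip_width: 85.6
grasp_force: 0.0
```

```bash
python3 - <<'E'
from h import *
s=robot.observe(); print(s['time'],np.round(s['ee_pos'],1),s['grip_width'])
for n in ("nipple_white","nipple_red","nipple_green"): look(n)
print(go(459.2,-84.2,180))
E
```

```text
20.5 [ 579.9 -130.6  243. ] 85.58743444801236
nipple_white 0.57 [ 579.9 -131.2  122.9] [ 580.1 -130.8  123.3] 2272
nipple_red 0.88 [459.7 -85.2  44.7] [459.9 -85.1  45.2] 1479
nipple_red 0.2 [604.8 -50.5 103.2] [604.7 -50.2 103.2] 2603
nipple_green 0.83 [604.5 -50.6 103.2] [604.6 -50.2 103.2] 2568
[ 0.009  -0.129   0.0633]
```

Call:
servo_tool(increments=[0.001,-0.008,0,0,0.003,-0.03,0,0,0.005,-0.065,0,0,0.007,-0.098,0.012,0,0.008,-0.12,0.035,0,0.0085,-0.128,0.053,0,0.0085,-0.129,0.06,0,0.0085,-0.129,0.06,0,0.0085,-0.129,0.06,0])

```text
time: 21.92
ee_pos: [460.2, -84.9, 184.4]
eef_rot: [[0.293, 0.956, 0.001], [0.956, -0.293, -0.0], [0.0, 0.001, -1.0]]
force: [-0.1, -0.3, -0.0]
grip_width: 85.4
grasp_force: 0.0
```

```bash
python3 - <<'E'
from h import *
s=robot.observe(); print(s['time'],np.round(s['ee_pos'],1),s['grip_width'])
look("nipple_red")
print(go(459.2,-84.5,17))
E
```

```text
21.925 [460.2 -84.9 184.4] 85.4386799096411
nipple_red 0.78 [458.7 -84.7  45.1] [459.1 -84.3  45.3] 1949
[ 1.000e-04 -1.100e-03  1.673e-01]
```

Call:
servo_tool(increments=[0.0,0.0,0.01,0,0,-0.001,0.04,0,0,-0.001,0.085,0,0,-0.001,0.125,0,0,-0.001,0.152,0,0,-0.001,0.164,0,0,-0.001,0.167,0,0,-0.001,0.167,0])

```text
time: 23.02
ee_pos: [459.0, -84.5, 17.4]
eef_rot: [[0.293, 0.956, 0.001], [0.956, -0.293, -0.0], [0.0, 0.001, -1.0]]
force: [0.5, 0.6, 0.3]
grip_width: 85.5
grasp_force: 0.0
```

Call:
servo_tool(increments=[0,0,0,0,0,0,0,0,0,0,0,0,0,0,0,0,0,0,0,0,0,0,0,0,0,0,0,0,0,0,0,0], jaw=0.03)

```text
time: 24.02
ee_pos: [458.8, -84.6, 17.5]
eef_rot: [[0.293, 0.956, 0.001], [0.956, -0.293, -0.0], [-0.0, 0.001, -1.0]]
force: [-1.3, 0.3, 8.2]
grip_width: 43.1
grasp_force: 39.4
```

Call:
servo_tool(increments=[0,0,-0.005,0,0,0,-0.025,0,0,0,-0.06,0,0,0,-0.1,0,0,0,-0.14,0,0,0,-0.165,0,0,0,-0.177,0,0,0,-0.18,0,0,0,-0.18,0])

```text
time: 25.15
ee_pos: [458.0, -84.5, 196.0]
eef_rot: [[0.293, 0.956, -0.001], [0.956, -0.293, 0.0], [-0.0, -0.001, -1.0]]
force: [-0.6, 0.4, -1.9]
grip_width: 42.2
grasp_force: 40.8
```

```bash
python3 - <<'E'
from h import *
s=robot.observe(); print(s['time'],np.round(s['ee_pos'],1),s['grip_width'])
look("nipple_red")
print(go(655.3,112,197))
E
```

```text
25.15 [458.  -84.5 196. ] 42.247868675650054
nipple_red 0.57 [458.6 -84.3 222.5] [458.9 -83.3 223.6] 8636
nipple_red 0.38 [ 580.2 -130.2   18. ] [ 576.6 -123.4   17.9] 1851
[ 0.2456  0.1313 -0.0015]
```

Call:
servo_tool(increments=[0.009,0.005,0,0,0.037,0.02,0,0,0.08,0.042,0,0,0.13,0.069,0,0,0.178,0.094,0,0,0.216,0.115,0,0,0.238,0.126,0,0,0.2455,0.1305,0,0,0.2455,0.1305,0,0,0.2455,0.1305,0,0])

```text
time: 26.5
ee_pos: [654.6, 110.8, 196.7]
eef_rot: [[0.294, 0.956, -0.0], [0.956, -0.294, -0.001], [-0.001, -0.0, -1.0]]
force: [-0.1, 0.0, 0.1]
grip_width: 42.6
grasp_force: 40.9
```

```bash
python3 - <<'E'
from h import *
s=robot.observe(); print(s['time'],np.round(s['ee_pos'],1),s['grip_width'])
for n in ("nipple_red","mark_a","nipple_blue"): look(n)
print(go(655.4,112,36))
E
```

```text
26.5 [654.6 110.8 196.7] 42.582285471533424
mark_a 0.8 [655.1 110.9  17.9] [655.  111.9  18. ] 3986
mark_a 0.49 [ 582.8 -121.2   17.4] [ 594.7 -123.1   17.7] 92
nipple_blue 0.76 [464.6 249.6  64.1] [466.3 249.   64.9] 2567
[0.0005 0.0002 0.161 ]
```

Call:
servo_tool(increments=[0,0,0.008,0,0,0,0.03,0,0,0,0.07,0,0,0,0.11,0,0,0,0.139,0,0,0,0.153,0,0,0,0.1595,0,0,0,0.161,0,0,0,0.1615,0,0,0,0.162,0,0,0,0.1625,0,0,0,0.1625,0])

```text
time: 28.3
ee_pos: [655.7, 112.3, 35.7]
eef_rot: [[0.293, 0.956, 0.002], [0.956, -0.293, 0.0], [0.001, 0.002, -1.0]]
force: [-1.7, -0.5, 6.0]
grip_width: 42.4
grasp_force: 41.5
```

Call:
servo_tool(increments=[0,0,0,0,0,0,0,0,0,0,0,0,0,0,0,0,0,0,0,0,0,0,0,0], jaw=0.0854)

```text
time: 29.05
ee_pos: [655.1, 112.1, 34.3]
eef_rot: [[0.293, 0.956, -0.0], [0.956, -0.293, -0.0], [-0.0, -0.0, -1.0]]
force: [0.2, -0.4, 0.4]
grip_width: 85.0
grasp_force: 0.0
```

Call:
servo_tool(increments=[0,0,-0.005,0,0,0,-0.025,0,0,0,-0.06,0,0,0,-0.1,0,0,0,-0.13,0,0,0,-0.145,0,0,0,-0.15,0,0,0,-0.15,0])

```text
time: 30.05
ee_pos: [654.7, 111.9, 183.7]
eef_rot: [[0.293, 0.956, -0.001], [0.956, -0.293, -0.0], [-0.001, -0.001, -1.0]]
force: [0.0, 0.1, -1.1]
grip_width: 85.6
grasp_force: 0.0
```

```bash
python3 - <<'E'
from h import *
s=robot.observe(); print(s['time'],np.round(s['ee_pos'],1),s['grip_width'])
for n in ("nipple_red","nipple_blue"): look(n)
print(go(463.3,250.5,185))
E
```

```text
30.05 [654.7 111.9 183.7] 85.60127825713056
nipple_red 0.78 [656.1 111.7  63. ] [656.3 112.1  63.2] 2253
nipple_blue 0.87 [467.8 248.3  63.8] [470.6 246.4  64.8] 2050
[ 0.0765 -0.2235 -0.0016]
```

Call:
servo_tool(increments=[0.003,-0.008,0,0,0.012,-0.035,0,0,0.026,-0.077,0,0,0.042,-0.124,0,0,0.057,-0.168,0,0,0.068,-0.202,0,0,0.074,-0.219,0,0,0.076,-0.2245,0,0,0.076,-0.2245,0,0,0.076,-0.2245,0,0])

```text
time: 31.5
ee_pos: [463.8, 249.5, 184.1]
eef_rot: [[0.295, 0.956, 0.0], [0.956, -0.295, -0.0], [-0.0, 0.0, -1.0]]
force: [0.1, 0.3, -0.8]
grip_width: 85.3
grasp_force: 0.0
```

```bash
python3 - <<'E'
from h import *
s=robot.observe(); print(s['time'],np.round(s['ee_pos'],1),s['grip_width'])
look("nipple_blue")
print(go(463,250.6,37))
E
```

```text
31.5 [463.8 249.5 184.1] 85.26698110469425
nipple_blue 0.86 [462.9 250.8  64.9] [462.9 251.2  65.3] 2275
[ 0.0007 -0.0007  0.1471]
```

Call:
servo_tool(increments=[0.0,0.0,0.01,0,0,0,0.04,0,0,0,0.08,0,0,0,0.115,0,0,0,0.137,0,0,0,0.147,0,0,0,0.147,0,0,0,0.147,0])

```text
time: 32.6
ee_pos: [463.2, 250.8, 38.0]
eef_rot: [[0.293, 0.956, 0.001], [0.956, -0.293, 0.001], [0.001, 0.001, -1.0]]
force: [0.4, -0.0, 0.5]
grip_width: 85.2
grasp_force: 0.0
```

Call:
servo_tool(increments=[0,0,0,0,0,0,0,0,0,0,0,0,0,0,0,0,0,0,0,0,0,0,0,0,0,0,0,0,0,0,0,0], jaw=0.03)

```text
time: 33.6
ee_pos: [462.9, 250.7, 37.9]
eef_rot: [[0.293, 0.956, 0.001], [0.956, -0.293, 0.0], [0.001, 0.001, -1.0]]
force: [-0.8, -1.4, 5.0]
grip_width: 42.2
grasp_force: 39.9
```

Call:
servo_tool(increments=[0,0,-0.005,0,0,0,-0.025,0,0,0,-0.06,0,0,0,-0.1,0,0,0,-0.14,0,0,0,-0.165,0,0,0,-0.177,0,0,0,-0.18,0,0,0,-0.18,0])

```text
time: 34.72
ee_pos: [462.3, 250.1, 216.4]
eef_rot: [[0.293, 0.956, -0.001], [0.956, -0.293, -0.001], [-0.001, -0.001, -1.0]]
force: [-0.4, 0.3, -2.5]
grip_width: 42.7
grasp_force: 41.2
```

```bash
python3 - <<'E'
from h import *
s=robot.observe(); print(s['time'],np.round(s['ee_pos'],1),s['grip_width'])
look("nipple_blue")
print(go(630.2,31.3,217))
E
```

```text
34.725 [462.3 250.1 216.4] 42.71368819670952
nipple_blue 0.96 [463.1 250.7 242.8] [463.4 251.9 243.8] 8637
[-0.1601  0.2247 -0.0009]
```

Call:
servo_tool(increments=[-0.006,0.008,0,0,-0.024,0.034,0,0,-0.052,0.073,0,0,-0.084,0.117,0,0,-0.116,0.162,0,0,-0.141,0.197,0,0,-0.155,0.217,0,0,-0.1603,0.2245,0,0,-0.1603,0.2245,0,0,-0.1603,0.2245,0,0])

```text
time: 36.08
ee_pos: [629.6, 33.6, 217.5]
eef_rot: [[0.29, 0.957, -0.0], [0.957, -0.29, 0.001], [0.001, -0.001, -1.0]]
force: [0.5, -0.5, -2.3]
grip_width: 42.6
grasp_force: 41.2
```

```bash
python3 - <<'E'
from h import *
s=robot.observe(); print(s['time'],np.round(s['ee_pos'],1),s['grip_width'])
for n in ("nipple_blue","mark_a","nipple_red"): look(n)
print(go(630.2,31.4,56))
E
```

```text
36.075 [629.6  33.6 217.5] 42.623832371016604
nipple_blue 0.96 [630.5  34.1 243.7] [630.7  35.3 244.8] 8665
mark_a 0.9 [630.3  31.9  17.9] [630.5  32.4  18. ] 3561
mark_a 0.61 [655.4 111.6  17.5] [654.  113.9  17.6] 2183
nipple_red 0.67 [656.1 111.2  63.1] [656.1 111.4  63.2] 2308
[-5.000e-04  1.000e-04  1.615e-01]
```

Call:
servo_tool(increments=[0,0,0.008,0,0,0,0.03,0,0,0,0.07,0,0,0,0.11,0,0,0,0.139,0,0,0,0.153,0,0,0,0.1595,0,0,0,0.161,0,0,0,0.1615,0,0,0,0.162,0,0,0,0.1625,0,0,0,0.1625,0])

```text
time: 37.88
ee_pos: [631.0, 31.7, 56.0]
eef_rot: [[0.293, 0.956, 0.002], [0.956, -0.293, 0.0], [0.001, 0.002, -1.0]]
force: [-1.7, -0.3, 5.0]
grip_width: 42.6
grasp_force: 41.9
```

Call:
servo_tool(increments=[0,0,0,0,0,0,0,0,0,0,0,0,0,0,0,0,0,0,0,0,0,0,0,0], jaw=0.0854)

```text
time: 38.62
ee_pos: [630.4, 31.5, 54.8]
eef_rot: [[0.293, 0.956, -0.0], [0.956, -0.293, -0.0], [-0.0, -0.0, -1.0]]
force: [-0.3, -0.2, -0.3]
grip_width: 85.7
grasp_force: 0.0
```

Call:
servo_tool(increments=[0,0,-0.005,0,0,0,-0.025,0,0,0,-0.06,0,0,0,-0.1,0,0,0,-0.14,0,0,0,-0.17,0,0,-0.02,-0.18,0,0,-0.06,-0.185,0,0,-0.1,-0.185,0,0,-0.13,-0.185,0,0,-0.15,-0.185,0,0,-0.15,-0.185,0])

```text
time: 40.12
ee_pos: [484.5, 76.0, 239.9]
eef_rot: [[0.291, 0.957, -0.001], [0.957, -0.291, -0.001], [-0.001, -0.0, -1.0]]
force: [0.6, 0.2, 0.3]
grip_width: 85.7
grasp_force: 0.0
```

```bash
python3 - <<'E'
from h import *
s=robot.observe(); print(s['time'],np.round(s['ee_pos'],1),s['grip_width'])
for c in ("top","scene"):
    im,d=robot.camera(c); cal=robot.calibration(c); cv2.imwrite(f"pics/{c}9.png",im[:,:,::-1])
    for n in ["nipple_red","nipple_blue","nipple_green","nipple_white"]:
        for r in robot.silhouettes(c,n)[:1]:
            P=world(cal,d,r["mask"]); zt=np.percentile(P[:,2],97); T=P[P[:,2]>zt-6]
            print(c,n,round(r["conf"],2),np.round(zt,1),np.round((np.percentile(T,1,axis=0)+np.percentile(T,99,axis=0))/2,1))
E
```

```text
40.125 [484.5  76.  239.9] 85.6708808365349
top nipple_blue 0.82 86.0 [571.7  20.9 355.1]
top nipple_green 0.98 105.4 [602.3 -49.7 103.4]
top nipple_white 0.68 24.1 [566.5   9.1 326.1]
scene nipple_red 0.64 66.1 [656.5 113.1  63.9]
scene nipple_blue 0.82 85.8 [630.7  33.5  83.7]
scene nipple_green 0.88 105.7 [605.2 -47.  103.6]
scene nipple_white 0.76 125.7 [ 580.5 -129.6  123.4]
```

View pics/scene9.png

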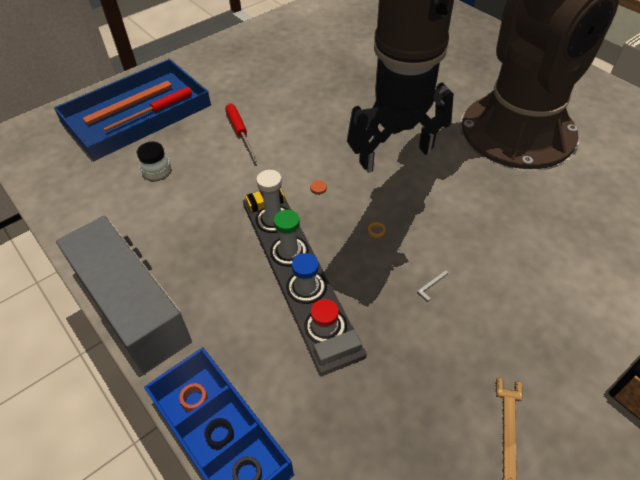

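The scene view shows all four nipples upright on their marks: white (269,180) by the striped block, then green (287,221), blue (305,265) and red (324,312). They sit within about 2.5 mm of the mark centres, and the arm is clear.

```bash
python3 -c "
from workcell import robot
print(robot.sign_off())"
```

```text
the job is handed in; nothing more can be done
None
```

I placed all four nipples upright on their marks, within about 2.5 mm of centre by the cameras: white next to the striped block, then green, blue and red. I handed the job in at about 40 s; no verdict came back.

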